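# Find the high spot of a turntable's skirt with a plunger gauge

### The job

The turntable catches its neighbour once a turn, because the skirt hidden under its rim has one high spot. Slide the gauge in by its upright handle until its sprung plunger is lightly loaded against the skirt (about 1 to 3 mm in, never bottomed), then turn the turntable by its finger knob, finding by feel or by the gauge's needle where the skirt pushes the plunger in farthest, and leave the turntable at rest with that high spot right at the plunger, the plunger still bearing on it. Let go of everything, keep the compass on the turntable and leave the other things on the shelf alone.

Things in the scene. Friction and masses are not known exactly. Their poses are not given: they have to be found in the camera images.
- turntable: white plastic turntable, rim 236 mm across, rim's top 40 mm above the shelf. Origin on its turning axis at shelf level, z up. This is the fixed foot, so the pose does not show how far the platter is turned. The platter turns endlessly both ways with light steady friction (about 0.1 N m); it stays where it is left on the plain part and at the crown, but slips down from the flanks of the high spot.
- axis (a point): point on the turning axis, on the platter's top. Under the overhanging rim is a round skirt, radius 100 mm, 7 to 33 mm above the shelf, turning with the platter. It has one smooth high spot at an unknown place, 8 mm proud at its crown (an arc of 40 mm radius centred 68 mm from the axis), fading out 0.29 rad (30 mm) to either side. At the start it is always away from the plunger.
- knob_mid (a point): centre (67 mm above the shelf) of the finger knob: upright white cylinder 18 mm across, 43 to 85 mm above the shelf, 62 mm from the axis. It spins freely on its pin: held without turning the hand, it is carried round in a circle. That takes 1 to 2 N; holding it on the high spot's flank takes 2 to 3 N against the plunger's push, which reverses as the crown goes by (nothing at the crown).
- gauge: fixed dark steel base of the plunger gauge, 70 x 150 mm, 8 mm thick. Its y axis points at the turntable's axis and is the direction in which the carriage slides in and the plunger points; z up.
- handle_mid (a point): centre (57 mm above the shelf) of the upright aluminium handle of the gauge's carriage: slab 14 mm thick (gauge's x), 30 mm long (gauge's y), 31 to 79 mm above the shelf. The carriage starts fully out, slides up to 35 mm towards the turntable against steady friction of about 14 N and stays where it is left. The push grows by 0.8 N per mm once the plunger is pressed in.
- dial_mid (a point): centre of the dial's face, 50 mm across, facing up on the carriage 50 mm behind the handle. The black needle shows the plunger's travel: it points at the turntable at 0 and turns clockwise seen from above, 0.24 rad per mm.
- ball_rest (a point): centre of the plunger's ball tip (12 mm across) when not pressed; moves with the carriage, 85 mm ahead of the handle, 20 mm above the shelf. The spring gives 0.4 N at first touch and 0.8 N per mm; it bottoms after 12 mm. It starts 8 to 18 mm short of the plain skirt; press it in there by 1 to 3 mm (at most 4), so that the high spot passes. Over 12 N damages it.
- compass: green round compass, 52 mm across, 11 mm high, lying loose at the middle of the turntable; it rides along. Origin at the centre of its underside.
- headlamp: bystander: blue headlamp, 40 x 70 x 40 mm, loose beside the gauge. Origin at the centre of its underside.
- carabiner_a: bystander: aluminium carabiner, 100 x 50 mm, 15 mm high, lying on the other side of the gauge. Origin at its underside.
- carabiner_b: bystander: second, equal carabiner, far to the robot's right. Origin at its underside.
- spork: bystander: titanium spork, 160 x 34 x 7 mm, lying beyond the turntable. Origin at its underside.
- tin_box: bystander: grey tin box with hinged lid, 73 x 103 x 42 mm, to the robot's left. Origin at the centre of its underside.
Not all that is in view belongs to the job. Leave any pink look-alike of the turntable alone.

How it is judged:
By the outcome, as a careful person would: the job done as asked, in the order asked, and still so for the second after the job is handed in, with the robot touching nothing.
It also fails if it takes over 72 s, if anything falls off the work surface, if the arm or the gripper's body presses on something with over 40 N, if the wrist force passes 120 N, or if a joint passes its speed limit or range.

### The arm

A 7-joint arm with a two-finger parallel gripper is mounted at the origin on the work surface. World frame = base frame: x ahead of the robot, y to its left, z up, the work surface at z = 0. Lengths are in mm, angles in rad, forces in N, time in s.
With the tool pointing down it reaches from about 400 to 900 mm from the base axis. Payload 5.5 kg.
Tool frame: the origin (TCP) lies at the very end of the fingers, on their centre line; the grasp point (between the pads) lies r.hold_point_z behind it (r.hold_point_z is the distance from the TCP to the grasp point, in mm); z points along the fingers, y is the line along which they close (so a half turn about z gives the same grasp; the last joint's range is limited). The gripper opens to 85 mm and grips with 20 to 120 N. Pads are 22 mm wide; open, the fingers measure 114 mm over their backs; the gripper's body (76 mm by 85 mm) begins 54 mm behind the grasp point. The pads swing forward as they close: fully open they stand 13 mm farther back than shut.
Start: joints at [1.377, 0.501, -0.427, 1.55, 0.221, 1.138, -0.21], TCP at [286.732, -583.339, 231.31] pointing down, gripper open.
Joint ranges: [-2.88, 2.88], [-0.31, 2.03], [-1.54, 1.56], [0.2, 2.42], [-1.41, 4.55], [0.19, 2.02], [-2.57, 2.57]. Speed limits (rad/s): [2.57, 2.57, 3.14, 3.14, 3.14, 3.14, 3.14].

### API

Orientations are given as a 3x3 rotation matrix whose columns are the frame's x, y, z axes.
In Python, from plant import r, claw, kinematics, get_image, order gives the robot as it stands. Calls block until the motion is done:
- r.move_ptp(position, orientation): joint-space move of the TCP to a pose.
- r.move_straight(position, rotation=None, rate=150): straight line of the TCP; rotation=None keeps the orientation; rate is the mean speed in mm/s.
- r.move_joints(angles): joint-space move.
- claw.gripper_to(opening): finger opening in mm; the grip force is fixed at half the most; returns when the fingers have stopped.
- r.wait(seconds).
- kinematics.inverse_kinematics(position, orientation): joint angles nearest the present ones, or None.
- get_image(name): name is "scene" or "top" or "wrist"; returns a dict with "color" (480x640x3 uint8, red, green, blue), "fx", "fy", "cx", "cy" (pixels), "camera_from_world" (4x4, takes a point from world to camera coordinates); the wrist camera has in their place "tool_from_camera" (4x4, takes a point from camera to tool coordinates, whose origin is the TCP and whose axes are the flange's). Camera axes: x right, y down, z forward; pixel columns grow to the right and rows downward; lengths in mm; the calibration is good to about 2 mm. A picture is of the moment at which its call begins: read the wrist's pose just before it. There is no depth.
A pose or a line that the arm cannot do raises r.IKError and nothing moves.
- order.job_done(): hands the job in; it is judged then, once.
Readings, each from a call of its own:
- r.get_time_s(): time.
- r.get_q(): joint angles.
- r.get_qd(): joint speeds.
- r.get_effort(): joint torques, N m.
- r.get_position(): TCP position.
- r.get_tool_rot(): TCP orientation.
- r.get_wrist_force(): force on the tool from outside, world axes, zero at the start.
- r.get_ft_torque(): the same for the moment, N m.
- r.get_gripper_width(): finger opening in mm.
- r.get_grip_force(): force on a finger pad.
Only numpy, scipy, OpenCV 4.12 (cv2) and the standard library are available. Lean on these libraries where they do the work, as an engineer would, in place of code of your own. Each camera call takes 0.05 s, during which the arm holds its last target. There are 200 camera calls.

## Working session

There is one attempt and no reset: what is moved stays moved. The work goes in short steps, each a Python script; the robot and the scene stay as the last script left them, time stands still between calls to the robot, and variables do not carry over. Pictures are saved under pics/ and viewed, at most 10 in all, crops included, and the job is handed in when it is done.

```bash
ls; mkdir -p pics
python3 - <<'E'
from plant import r,claw,kinematics,get_image,order
import cv2,numpy as np
for n in("scene","top"):
    d=get_image(n);cv2.imwrite(f"pics/{n}0.png",d["color"][:,:,::-1])
    print(n,d["fx"],d["fy"],d["cx"],d["cy"],np.round(d["camera_from_world"],3).tolist())
print(r.get_time_s(),r.hold_point_z,r.get_tool_rot())
E
```

```text
pics
scene 522.4941995160877 522.4941995160877 320.99691390346635 239.0829634253088 [[0.671, 0.741, -0.003, -346.74], [0.578, -0.526, -0.624, -288.574], [-0.464, 0.417, -0.782, 1603.189], [0.0, 0.0, 0.0, 1.0]]
top 499.09223375991934 499.09223375991934 310.9782651859861 238.7135327850632 [[-0.019, -1.0, -0.016, -13.97], [-0.998, 0.02, -0.051, 513.882], [0.052, 0.015, -0.999, 1121.44], [0.0, 0.0, 0.0, 1.0]]
0.1 18.700000000000003 [[ 8.97432709e-01  4.41150755e-01 -7.37208344e-04]
 [ 4.41151368e-01 -8.97431254e-01  1.61699795e-03]
 [ 5.17460562e-05 -1.77636732e-03 -9.99998421e-01]]
```

View pics/scene0.png

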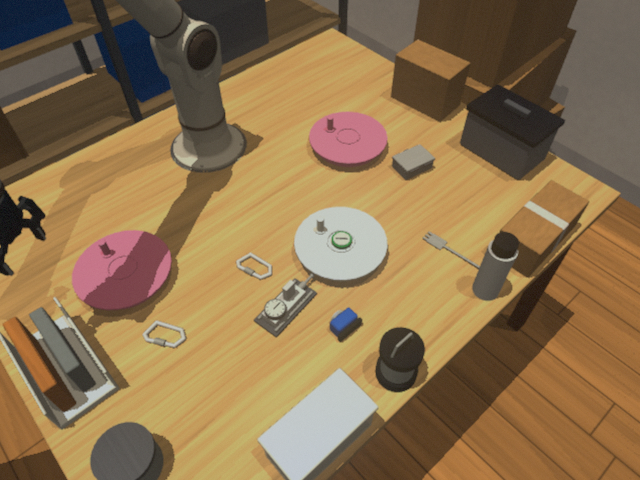

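View pics/top0.png

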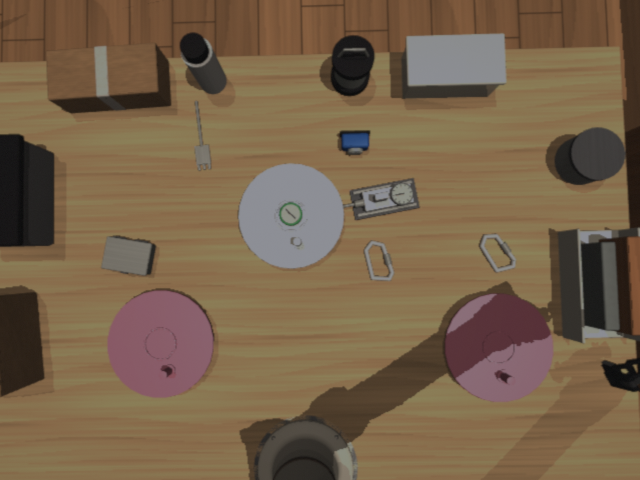

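The scene view shows the white turntable at (340,244) with its knob at (320,226), the gauge at (285,306) and the dial at (275,310). In the top view the turntable is at (291,216), its knob at (297,241), the gauge handle at (380,196) and the dial at (401,194).

Things that could be mistaken for the turntable in the top view are the white disc (291,216) and the pink discs (161,343) and (499,347). I choose the white one, since the task names a white turntable and it is next to the gauge. For the carriage handle, the slab is at (380,196) and the plunger rod at (350,205), so I choose the slab.

```bash
cat > h.py <<'E'
from plant import r,claw,kinematics,get_image,order
import cv2,numpy as np
def ray(d,u,v,T=None):
    "ray origin,direction in world; T=world_from_camera"
    if T is None: T=np.linalg.inv(d["camera_from_world"])
    c=np.array([(u-d["cx"])/d["fx"],(v-d["cy"])/d["fy"],1.])
    return T[:3,3],T[:3,:3]@c
def onz(d,u,v,z,T=None):
    o,k=ray(d,u,v,T);return o+k*(z-o[2])/k[2]
def wrist(name=None):
    p=np.array(r.get_position());R=np.array(r.get_tool_rot());d=get_image("wrist")
    W=np.eye(4);W[:3,:3]=R;W[:3,3]=p
    if name: cv2.imwrite(name,d["color"][:,:,::-1])
    return d,W@np.array(d["tool_from_camera"])
def down(yaw):
    "tool z down, tool y at yaw in world"
    y=np.array([np.cos(yaw),np.sin(yaw),0]);z=np.array([0,0,-1.]);return np.column_stack([np.cross(y,z),y,z])
E
python3 - <<'E'
from h import *
d=get_image("top");im=d["color"];hsv=cv2.cvtColor(im,cv2.COLOR_RGB2HSV)
m=cv2.inRange(hsv,(0,0,110),(179,45,255));m[:150]=0;m[290:]=0;m[:,:220]=0;m[:,346:]=0
cs,_=cv2.findContours(m,cv2.RETR_EXTERNAL,cv2.CHAIN_APPROX_NONE)
c=max(cs,key=cv2.contourArea);(u,v),ax,_=cv2.fitEllipse(cv2.convexHull(c));print(u,v,ax)
print("axis",onz(d,u,v,40))
for n,p,z in(("knob",(297,241),85),("handle",(380,196),79),("dial",(401,194),45)):print(n,onz(d,*p,z))
cv2.imwrite("pics/crop.png",cv2.resize(im[145:285,230:430,::-1],None,fx=4,fy=4,interpolation=cv2.INTER_CUBIC))
print(np.round(get_image("wrist")["tool_from_camera"],3))
E
```

```text
290.708740234375 215.53201293945312 (104.86502838134766, 105.54833221435547)
axis [564.67795804  19.80334337  40.        ]
knob [505.50175835   4.86589394  85.        ]
handle [ 598.92905266 -174.75291549   79.        ]
dial [ 606.99226576 -225.52107671   45.        ]
[[ 1.00000e-03 -9.58000e-01 -2.86000e-01  7.18360e+01]
 [ 1.00000e+00  0.00000e+00  2.00000e-03 -6.80000e-02]
 [-2.00000e-03 -2.86000e-01  9.58000e-01 -1.41607e+02]
 [ 0.00000e+00  0.00000e+00  0.00000e+00  1.00000e+00]]
```

View pics/crop.png

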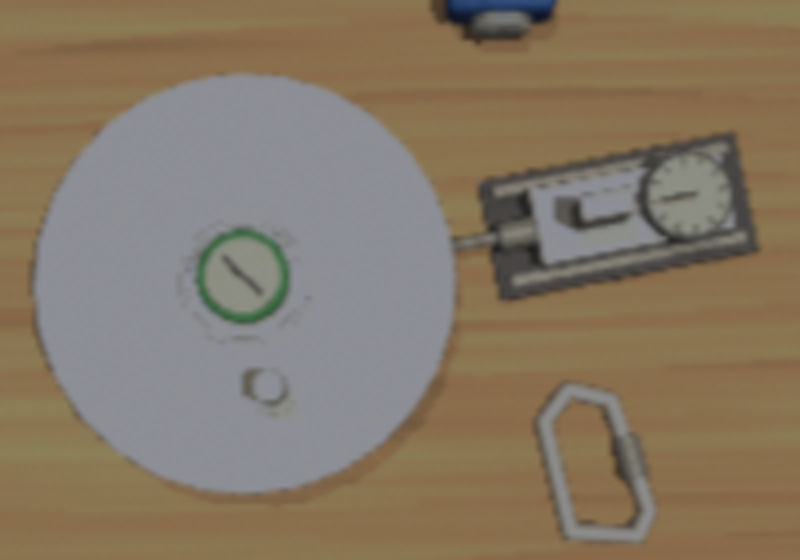

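The close crop confirms the white turntable, with its knob top at crop (268,387). The handle top is at about (607,206) and the dial centre at (687,195), needle pointing at the turntable. Next I hover over the handle with the wrist camera on the dial side.

Run:
```python
from h import *
ax=np.array([564.7,19.8]);d=get_image("top")
print("scene dial/axis check via top")
h=onz(d,381.7,196.5,79)[:2];dl=onz(d,401.7,193.7,45)[:2]
g=ax-dl;g/=np.linalg.norm(g);print(h,dl,g,(ax-h)@g)
yaw=np.arctan2(-g[0],g[1])+np.pi
claw.gripper_to(45)
P=np.r_[ax-g*198,150]
print(kinematics.inverse_kinematics(P,down(yaw)))
r.move_ptp(P,down(yaw))
print(r.get_time_s(),r.get_q(),r.get_position(),r.get_gripper_width(),r.get_wrist_force())
wrist("pics/w1.png")
```

```text
scene dial/axis check via top
[ 597.77336272 -178.36418499] [ 607.62719848 -227.08476061] [-0.17130522  0.98521801] 200.9005630942835
[-0.49862721  0.80782622  1.12937284  1.72790475 -0.80035215  1.14492133
 -2.09457531]
2.7 [-0.49673079  0.80763481  1.12904002  1.72851889 -0.79976221  1.14472788
 -2.09408123] [ 597.86799393 -176.38182308  149.79926392] 45.01509819355191 [ 0.03750586 -1.08494374 -0.18635077]
```

View pics/w1.png

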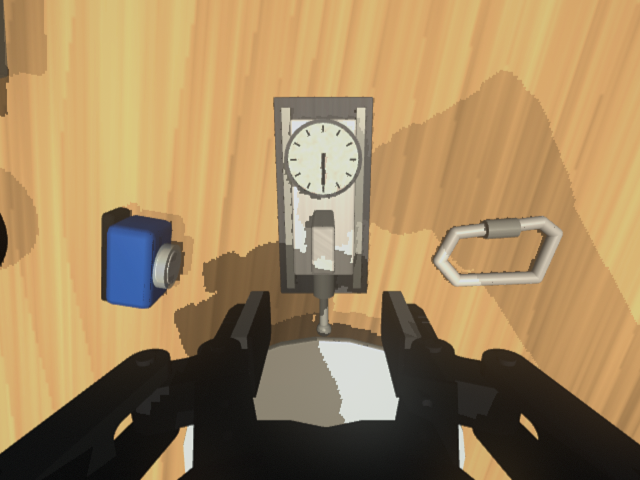

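The wrist view shows the handle's top centred at about (323,249), the dial at (323,158) and the carabiner and headlamp well clear. The needle points at the turntable. The handle is centred between the fingers.

Run:
```python
from h import *
ax=np.array([564.7,19.8]);g=np.array([-.1713,.9852]);gx=np.array([.9852,.1713])
d,T=wrist()
for n,p,z in(("handle",(323,249),79),("dial",(323,158),45),("ball",(323.5,329),20)):
    w=onz(d,*p,z,T);print(n,w,(ax-w[:2])@g,(ax-w[:2])@gx)
h=onz(d,323,249,79,T)[:2]
P=h.copy()
r.move_straight(np.r_[P,44],rate=80)
f0=r.get_wrist_force();print(f0)
claw.gripper_to(10)
print(r.get_time_s(),r.get_gripper_width(),r.get_grip_force(),r.get_wrist_force(),r.get_position())
d,T=wrist("pics/w2.png")
```

```text
handle [ 598.85383519 -179.92446577   79.        ] 202.61909564034943 0.5644425559077462
dial [ 607.3949114 -228.5264045   45.       ] 251.96481203331513 0.4752863768161717
ball [584.31292085 -94.72013242  20.        ] 116.18492780340735 0.2946490662931396
[0.76403932 0.6280902  1.43131527]
4.6583 13.223690276757425 60.329790115356445 [3.86504755 0.33621153 1.50987452] [ 600.1550859  -179.74618333   44.57930515]
```

View pics/w2.png

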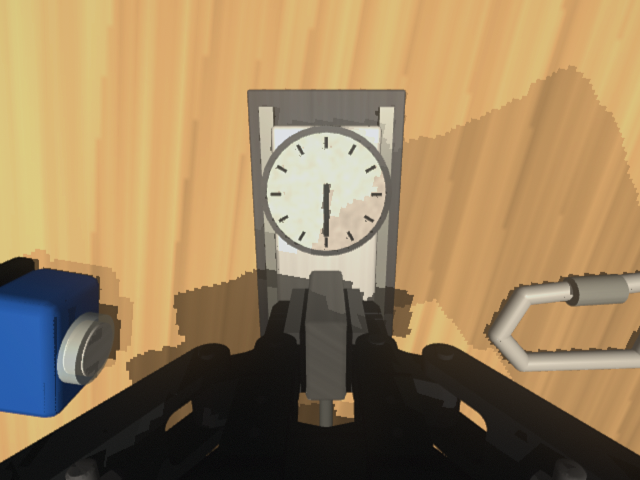

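The handle is gripped at a 13.2 mm opening. The dial centre is at (326,190) with the needle at 0, pointing straight down. Now I push in under needle feedback.

```bash
cat >> h.py <<'E'
G=np.array([-.1713,.9852,0])
def needle(d,c,r0,r1,thr=70):
    "needle angle clockwise from image-down, by dark pixels in an annulus"
    g=cv2.cvtColor(d["color"],cv2.COLOR_RGB2GRAY).astype(float)
    v,u=np.mgrid[:480,:640];du,dv=u-c[0],v-c[1];q=np.hypot(du,dv)
    m=(q>r0)&(q<r1)&(g<thr)
    return np.arctan2(-du[m].sum(),dv[m].sum()) if m.sum()>5 else np.nan, m.sum()
E
python3 - <<'E'
from h import *
p0=np.array(r.get_position());s=0;z0,n=needle(wrist()[0],(326,190),12,42);print("zero",z0,n)
best=None
for k in range(14):
    s+=8 if k==0 else 1
    r.move_straight(p0+G*s,rate=25)
    p=np.array(r.get_position());d,_=wrist();a,n=needle(d,(326,190),12,42)
    t=(a-z0)/.24;print(s,round((p-p0)@G,2),round(t,2),n,np.round(r.get_wrist_force(),1),round(r.get_gripper_width(),1))
    if t>1.6: break
cv2.imwrite("pics/w3.png",d["color"][:,:,::-1]);print(r.get_time_s())
E
```

```text
zero -0.0008176613059225835 34
8 3.53 0.0 11 [  8.9 -10.9  -8.2] 13.2
9 4.01 nan 4 [ 10.  -11.8  -9.1] 13.4
10 4.81 -0.01 11 [  9.2 -12.6  -9.3] 13.3
11 5.81 -0.05 10 [  9.  -12.7  -9.3] 13.4
12 6.76 -0.01 13 [  8.7 -11.9 -10.1] 13.1
13 7.77 0.01 17 [  9.7 -12.  -11. ] 13.1
14 8.76 0.02 15 [  9.7 -11.2 -10.8] 12.9
15 9.75 0.07 12 [  9.1 -12.  -10.8] 13.1
16 10.61 0.43 9 [  8.6 -11.9 -10.1] 13.1
17 11.42 nan 2 [  9.7 -12.7 -11.7] 13.3
18 12.14 nan 0 [ 10.6 -13.7 -11.3] 12.9
19 12.92 nan 4 [ 11.1 -14.5 -12. ] 13.0
20 13.59 nan 4 [ 10.6 -14.6 -12.9] 13.3
21 14.35 nan 2 [ 11.  -15.  -13.3] 13.2
9.1833
```

View pics/w3.png

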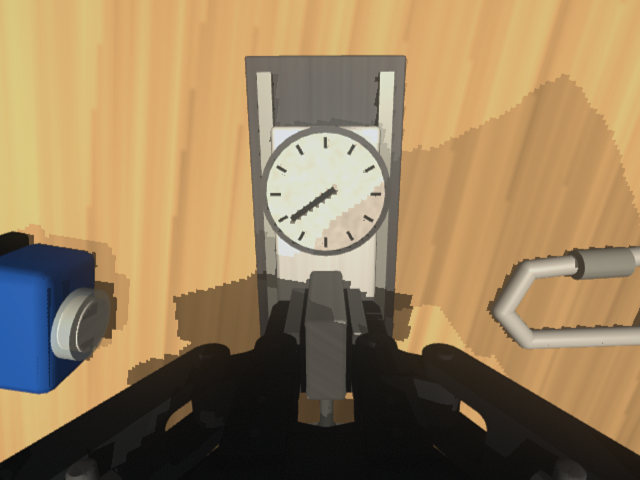

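The needle points from (326,190) towards (291,220), about 0.9 rad or 3.6 mm. My threshold was too strict, so the loop missed the stop condition. I'll back off to about 2 mm.

Run:
```python
from h import *
C=(326,190.5)
f=lambda:needle(wrist()[0],C,8,40,120)
p0=np.array(r.get_position());a,n=f();print(a/.24,n)
# command target from real pos: start with hold at p0 then retract
s=0
for k in range(16):
    s-= 2.5 if k==0 else .7
    r.move_straight(p0+G*s,rate=25)
    p=np.array(r.get_position());a,n=f()
    print(round(s,2),round((p-p0)@G,2),round(a/.24,2),n,np.round(r.get_wrist_force(),1))
    if a/.24<2.15: break
print(r.get_time_s())
```

```text
3.347834894352778 201
-2.5 0.07 3.26 192 [-0.3  7.2  5.9]
-3.2 0.08 3.25 195 [-1.3  7.8  7.6]
-3.9 -0.06 3.1 189 [-2.1 10.1  8. ]
-4.6 -0.46 2.82 182 [-2.3 10.5  7.9]
-5.3 -0.99 2.4 175 [-2.1 10.3  9.1]
-6.0 -1.5 1.95 180 [-1.2 11.4  9.2]
11.3
```

Run:
```python
from h import *
p=np.array(r.get_position());R=np.array(r.get_tool_rot())
r.move_straight(p,rate=25);print(np.round(r.get_wrist_force(),1),needle(wrist()[0],(326,190.5),8,40,120)[0]/.24)
claw.gripper_to(40)
d,_=wrist();print(needle(d,(326,190.5),8,40,120)[0]/.24,np.round(r.get_wrist_force(),1),r.get_time_s())
p=np.array(r.get_position());r.move_straight(np.r_[p[:2],140],rate=150)
d,_=wrist("pics/w4.png")
ax=np.array([564.7,19.8])
for yaw in np.arange(-180,180,30):
    Q=[kinematics.inverse_kinematics(np.r_[ax+62*np.array([np.cos(t),np.sin(t)]),57],down(np.radians(yaw))) for t in np.arange(0,6.28,.8)]
    if any(q is None for q in Q): print(yaw,"none",sum(q is None for q in Q));continue
    Q=np.array(Q);print(yaw,Q.min(0).round(2),Q.max(0).round(2))
print(r.get_q(),r.get_time_s())
d=get_image("top");cv2.imwrite("pics/t2.png",d["color"][:,:,::-1])
```

```text
[2.4 0.2 1.1] 1.9882034608817087
2.1971043154141734 [-0.5  0.3  0. ] 12.1083
-180 [-0.98  0.8   1.07  1.76 -0.98  0.91 -2.53] [-0.73  0.95  1.11  2.08 -0.95  1.05 -2.32]
-150 [-0.93  0.73  0.97  1.76 -0.88  0.84 -2.09] [-0.68  0.88  1.02  2.08 -0.86  0.99 -1.87]
-120 [-0.88  0.67  0.87  1.76 -0.79  0.79 -1.63] [-0.62  0.83  0.93  2.07 -0.77  0.93 -1.42]
-90 [-0.8   0.61  0.75  1.76 -0.68  0.73 -1.19] [-0.54  0.77  0.8   2.07 -0.66  0.88 -0.99]
-60 [-0.7   0.56  0.63  1.76 -0.56  0.69 -0.76] [-0.46  0.73  0.68  2.07 -0.55  0.84 -0.56]
-30 [-0.61  0.53  0.51  1.75 -0.45  0.66 -0.33] [-0.37  0.69  0.55  2.07 -0.44  0.81 -0.13]
0 [-0.51  0.5   0.39  1.75 -0.34  0.64  0.1 ] [-0.28  0.67  0.42  2.06 -0.33  0.79  0.31]
30 [-0.86  0.67 -0.87  1.76 -0.78  0.79 -0.07] [0.68 0.81 0.93 2.07 0.73 0.92 1.13]
60 [ 0.58  0.77 -1.31  1.71  0.89  0.92  0.14] [ 0.89  1.11 -1.09  2.03  1.14  1.26  0.31]
90 [ 0.67  0.97 -1.31  1.71  1.09  1.11  0.53] [ 0.92  1.13 -1.31  2.02  1.15  1.27  0.76]
120 [ 0.67  0.97 -1.31  1.71  1.09  1.11  1.05] [ 0.92  1.13 -1.31  2.02  1.15  1.27  1.29]
150 [ 0.67  0.97 -1.31  1.71  1.09  1.11  1.58] [ 0.92  1.13 -1.31  2.02  1.15  1.27  1.81]
[-0.50927397  0.81481682  1.11871893  1.74408274 -0.81088189  1.12646805
 -2.09727743] 12.9417
```

View pics/w4.png

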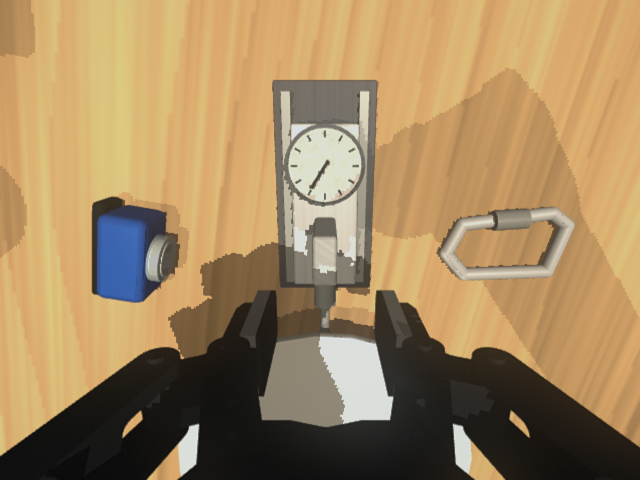

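The needle reads about 2.1 mm after release, and everything else is undisturbed. Next I hover over the knob.

Run:
```python
from h import *
d=get_image("top");k=onz(d,297.2,241.6,85)[:2];ax=np.array([564.7,19.8]);v=k-ax
print("knob",k,np.hypot(*v))
k=ax+62*v/np.hypot(*v)
r.move_ptp(np.r_[k,145],down(np.radians(-30)))
d,T=wrist("pics/w5.png")
print(k,r.get_position(),r.get_time_s())
np.save("T5.npy",T);print([d[x] for x in("fx","fy","cx","cy")])
for n in("top","scene"):
    d=get_image(n);cv2.imwrite(f"pics/{n}3.png",d["color"][:,:,::-1])
a=cv2.imread("pics/top3.png")[170:220,350:430];b=cv2.imread("pics/scene3.png")[275:335,245:325]
w=cv2.imread("pics/w5.png")[::1]
o=np.hstack([cv2.resize(a,(320,200)),cv2.resize(b,(320,240))[:200]]);cv2.imwrite("pics/c5.png",cv2.resize(np.vstack([w,o]),(560,595)))
```

```text
knob [504.21454008   4.46233151] 62.399799172590484
[504.60207397   4.56060085] [504.70719962   3.95392686 144.88013682] 14.6833
[382.85567417714617, 382.85567417714617, 325.5450373007612, 238.30378565077683]
```

View pics/c5.png

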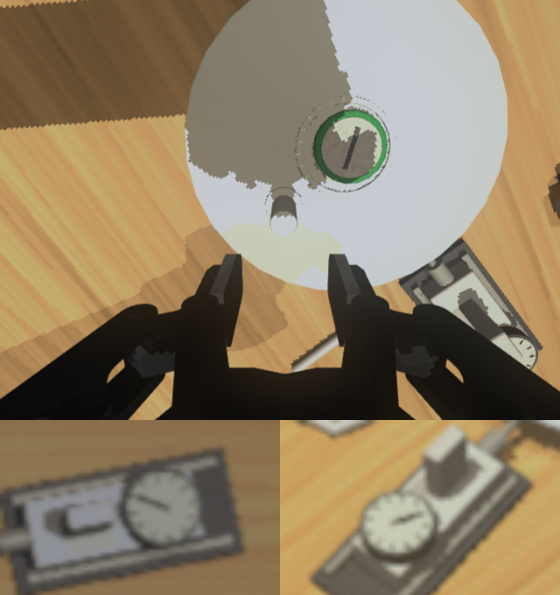

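The composite shows the knob's top at wrist pixel (324,255), with the compass clear of the fingers. Both the top and scene views read the dial; in the top view its centre is at about (396,194.6). Next I grip the knob.

```bash
cat >> h.py <<'E'
AX=np.array([564.7,19.8])
def topdial():
    "plunger travel in mm from the needle in the top view"
    d=get_image("top");M=np.array(d["camera_from_world"])
    def pr(w):
        c=M[:3,:3]@w+M[:3,3];return np.array([d["fx"]*c[0]/c[2]+d["cx"],d["fy"]*c[1]/c[2]+d["cy"]])
    w=np.r_[AX,46]-G*239.8;c=pr(w);e=pr(w+G*10)-c;z=np.arctan2(e[1],e[0])
    g=cv2.cvtColor(d["color"],cv2.COLOR_RGB2GRAY).astype(float)
    v,u=np.mgrid[:480,:640];du,dv=u-c[0],v-c[1];q=np.hypot(du,dv);m=(q>2)&(q<7.2)
    k=np.clip(np.percentile(g[m],70)-15-g,0,None)*m
    return ((np.arctan2((k*dv).sum(),(k*du).sum())-z)%(2*np.pi))/.24,c,k.sum()
E
python3 - <<'E'
from h import *
print(topdial())
d,T=wrist();k=onz(d,324,255,85,T)[:2];print("knob",k,np.hypot(*(k-AX)))
r.move_straight(np.r_[k,57],rate=120)
claw.gripper_to(14)
print(r.get_gripper_width(),r.get_grip_force(),r.get_position(),np.round(r.get_wrist_force(),1),r.get_time_s(),topdial()[0])
E
```

```text
(np.float64(2.288771122299793), array([396.97896282, 194.56857944]), np.float64(284.09999999999985))
knob [504.61395195   6.38001761] 61.56646081774574
16.3521683372281 58.44505727291107 [505.16258746   6.49519626  57.9813963 ] [-1.7  0.2  6.1] 16.1 2.2890710133320598
```

Run:
```python
from h import *
p=np.array(r.get_position());v=p[:2]-AX;R=np.hypot(*v);a0=np.arctan2(v[1],v[0]);z=p[2]-.9
print(R,a0);log=[];a=a0;peak=0
while a<a0+6.6:
    a+=.18 if (not log or log[-1][1]<2.9) else .06
    r.move_straight(np.r_[AX+R*np.array([np.cos(a),np.sin(a)]),z],rate=70)
    q=np.array(r.get_position())[:2]-AX;b=np.arctan2(q[1],q[0]);t,_,s=topdial();f=np.array(r.get_wrist_force())
    ft=f[1]*np.cos(b)-f[0]*np.sin(b);fr=f[0]*np.cos(b)+f[1]*np.sin(b)
    b=a+(b-a+np.pi)%(2*np.pi)-np.pi
    log.append((b,t,ft,fr,a));print(np.round(log[-1],2),round(np.hypot(*q),1),int(s))
    peak=max(peak,t)
    if t>13 or max(abs(f))>25: break
    if peak>5 and t<3.4: break
    if r.get_time_s()>45: break
np.save("log.npy",log);print(r.get_time_s())
```

```text
61.016915028286654 -2.9218689872059054
[-2.72  2.29  1.14  2.65 -2.74] 60.8 299
[-2.54  2.29  1.59  3.1  -2.56] 60.7 292
[-2.36  2.3   1.94  2.88 -2.38] 60.7 289
[-2.18  2.3   0.93  1.72 -2.2 ] 60.7 286
[-2.    2.28  0.76  1.75 -2.02] 60.7 298
[-1.82  2.29  0.98  2.07 -1.84] 60.8 288
[-1.64  2.29  2.12  1.87 -1.66] 60.9 291
[-1.46  2.27  1.83  2.02 -1.48] 61.0 292
[-1.28  2.38  1.09  2.27 -1.3 ] 61.2 247
[-1.11  7.47  0.35  2.15 -1.12] 61.3 303
[-1.06  8.17 -1.04  2.61 -1.06] 61.4 345
[-0.99  8.99 -0.78  2.51 -1.  ] 61.5 349
[-0.92  8.73  0.72  3.17 -0.94] 61.6 253
[-0.85  7.74  2.05  3.34 -0.88] 61.7 364
[-0.78  6.22  2.96  3.88 -0.82] 61.7 255
[-0.72  4.39  3.31  3.27 -0.76] 61.8 276
[-0.66  2.43  2.91  3.08 -0.7 ] 61.9 314
21.8333
```

The crown is near TCP angle −0.97. I sweep back finely, fit the known profile, and park on the crown.

```bash
cat > fit.py <<'E'
from h import *
from scipy.optimize import least_squares
def prof(x): return np.where(abs(x)<.33,np.clip(68*np.cos(x)+np.sqrt(np.clip(2116-(68*np.sin(x))**2,0,None))-106,0,None),0)
def fit(b,t):
    s=least_squares(lambda k:k[1]*prof(b-k[0])+k[2]*prof(b-k[0])**2+2.29-t,[-.97,.85,0],loss="soft_l1",f_scale=.2)
    return s.x,np.sqrt(np.mean(s.fun**2))
def go(a,R,z,rate=60):
    r.move_straight(np.r_[AX+R*np.array([np.cos(a),np.sin(a)]),z],rate=rate)
    q=np.array(r.get_position())[:2]-AX;return np.arctan2(q[1],q[0])
E
python3 - <<'E'
from fit import *
L=np.load("log.npy");print("fwd",fit(L[:,0],L[:,1]))
z=57.1;R=61.3;log=[]
for a in np.arange(-.72,-1.33,-.045):
    b=go(a,R,z);log.append((b,topdial()[0]))
B=np.array(log);np.save("log2.npy",B);print(np.round(B,2).tolist())
fb=fit(B[:,0],B[:,1]);print("bwd",fb,r.get_time_s())
E
```

```text
fwd (array([-0.96788891,  0.70401341,  0.01582176]), np.float64(0.04819506980168069))
[[-0.68, 2.88], [-0.72, 4.51], [-0.77, 5.89], [-0.81, 7.11], [-0.87, 8.03], [-0.92, 8.77], [-0.98, 9.0], [-1.03, 8.61], [-1.08, 7.79], [-1.13, 6.82], [-1.18, 5.73], [-1.22, 4.2], [-1.27, 2.72], [-1.3, 2.29]]
bwd (array([-0.96895374,  0.72969944,  0.01212521]), np.float64(0.06279377571559211)) 26.0333
```

Run:
```python
from fit import *
tgt=-.9685;a=tgt;z=57.1
for i in range(6):
    b=go(a,61.3,z,40);print(round(b,4),round(topdial()[0],2),np.round(r.get_wrist_force(),1))
    if abs(b-tgt)<.003: break
    a+=(tgt-b)
p=np.array(r.get_position())
r.wait(.3);print(topdial()[0]);q0=p[:2]
claw.gripper_to(40)
print("rel",topdial()[0],r.get_gripper_width(),r.get_position(),np.round(r.get_wrist_force(),1))
p=np.array(r.get_position());r.move_straight(np.r_[p[:2],150],rate=120)
r.wait(.3);print(topdial()[0],r.get_time_s())
d,T=wrist("pics/w6.png");np.save("T6.npy",T)
w=cv2.imread("pics/w6.png");t=get_image("top")["color"][145:285,230:430,::-1];s=get_image("scene")["color"][200:340,220:420,::-1]
o=np.hstack([cv2.resize(t,(320,224),interpolation=2),cv2.resize(s,(320,224),interpolation=2)])
cv2.imwrite("pics/c6.png",cv2.resize(np.vstack([w,o]),None,fx=.85,fy=.85))
```

```text
-0.9505 8.97 [ 1.6 -1.1  9.2]
-0.9662 9.02 [ 2.7 -1.9  8.3]
8.988836484730104
rel 9.017596336714725 39.77427894524995 [597.6784003  -30.91605837  56.45243747] [-0.6 -0.4  0.8]
9.001801639312923 29.0833
```

View pics/c6.png

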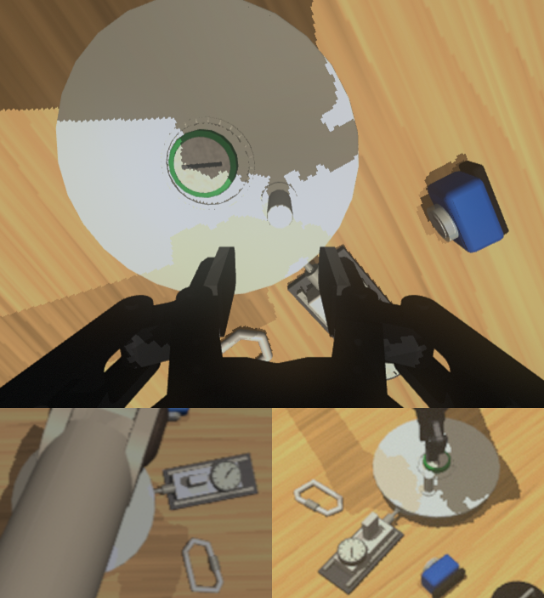

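The hand is clear, and the compass is centred on the turntable. The needle stays at its maximum (9.0, same as at the peak) after release, and the other things haven't moved. Handing in.

Run:
```python
from h import *
print(topdial()[0]);print(order.job_done())
```

```text
9.008103653171817
the job is handed in; nothing more can be done
None
```

The job is handed in at about 29 s robot time: the plunger was preloaded about 2 mm (briefly about 3.4 mm before I backed it off), the high spot rests at the plunger with the needle still at its maximum after release, and everything is let go.

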